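# Try the self-closing tap at the fittings counter

### The arm

A 6-joint arm with a two-finger parallel gripper is mounted at the origin on the work surface. World frame = base frame: x ahead of the robot, y to its left, z up, the work surface at z = 0. Lengths are in m, angles in rad, forces in N, time in s.
With the tool pointing down it reaches from about 0.3 to 0.875 m from the base axis. Payload 6.4 kg.
Tool frame: the origin (TCP) lies on the centre line of the jaws, within the pads' length; the fingertips stand 25 mm ahead of it and the grasp point (between the pads) lies 6 mm ahead of it; z points along the fingers, y is the line along which they close (so a half turn about z gives the same grasp; the last joint's range is limited). The gripper opens to 85 mm and grips with 20 to 120 N. Pads are 22 mm wide; open, the fingers measure 114 mm over their backs; the gripper's body (76 mm by 85 mm) begins 54 mm behind the grasp point. The pads swing forward as they close: fully open they stand 13 mm farther back than shut.
Start: joints at [-1.513, 0.181, 1.607, -0, 1.354, -0.206], TCP at [0.15, -0.555, 0.256] pointing down, gripper open.
Joint ranges: [-2.99, 2.99], [-0.89, 2.07], [0.3, 2.58], [-1.14, 4.28], [0, 2.63], [-3.12, 3.12]. Speed limits (rad/s): [2.57, 2.57, 3.01, 3.14, 3.14, 3.14].

### API

Orientations are given as a unit quaternion [w, x, y, z].
In Python, from bench import get_obs, camera, hand_in, spot_in gives the robot as it stands.
- The arm moves only by the shell command python3 -m jog 'ROWS'. ROWS is JSON, one flat list of numbers, 7 for each row, row after row: the shift along the tool's x, y, z in m, then the turn, a rotation vector about the tool's x, y, z in rad, then the closure, from 0 (fully open) to 1 (shut). A call has 1 to 20 rows; each row is the pose to reach, as a shift and turn from the pose commanded when the call began, along the tool's axes at that moment; what a row does not reach only later rows make up. A row lasts 1/8 s, in which the tool goes at most 62.5 mm and 10.7 degrees, less where a joint would pass 70% of its speed; a pose out of reach is approached as far as the arm can. A call with a gripper value outside its range is refused whole. The fingers move at their own pace and stop on an object; the grip force is fixed at half the most. Time passes only in rows, so rows that repeat a pose let the fingers close. It gives the time, the measured TCP pose, the force, the opening and the grip force at its end, in the units of the state.
- get_obs(): the state, without advancing time (a new reading comes with each control period).
- camera(name): name is "side" or "top"; returns a dict with "frame" (420x560x3 uint8, red, green, blue), "mtx" (3x3 intrinsics, pixels), "distortion" ([k1, k2, p1, p2, k3] as OpenCV has them; the pictures are not rectified), "extrinsics" (4x4, takes a point from camera to world coordinates). Camera axes: x right, y up, looking along -z (the intrinsics and any distortion apply to the point x, -y, -z); pixel columns grow to the right and rows downward; lengths in m; the calibration is good to about 2 mm. A picture is of the moment at which its call begins. There is no depth.
- hand_in(): hands the job in; it is judged then, once.
Trained networks look in a picture, given as the dict that the camera call returned (one of the last four; its "shot" number tells which), for a name from the list of things; names that differ only in an ending like _2 or _b are one class to them, and where a whole thing is asked for, a point or a joint stands for the part that bears it (a point fixed in the world has none). Each returns a list of dicts, best first, with "confidence" (0 to 1); they miss things now and then, are a little off and sometimes report something else, mostly with a low value. They report only what shows in the picture. A call takes as long as a camera call. They do not tell look-alikes from the thing itself.
- spot_in(picture, name): "xyz" ([x, y, z] in m, in world coordinates, good to about 4 mm: the middle of the surface that is visible of it).
The state is a dict: "time_s": time; "q": joint angles; "dq": joint speeds; "joint_efforts": joint torques, N m; "eef_pos": TCP position; "eef_rot": TCP orientation; "wrist_force": force on the tool from outside, world axes, zero at the start; "torque": the same for the moment, N m; "opening": opening from 0.0 (shut) to 1.0 (fully open); "grasp_force": force on a finger pad.
Only numpy, scipy, OpenCV 4.12 (cv2) and the standard library are available. Lean on these libraries where they do the work, as an engineer would, in place of code of your own. Each camera call takes 0.05 s, during which the arm holds its last target. There are 200 camera calls.

### The job

A customer wants to see that the self-closing tap springs shut. On the display tap with the straight spout and the upright ball-tipped stick, tilt the stick all the way towards the spout, hold it there for about two seconds, then let go so that it springs back upright. Do not push the stick over the other way, and leave the flat lever of the mixer tap as it is.

Things in the scene. Friction and masses are not known exactly. Their poses are not given: they have to be found in the camera images.
- tap: Self-closing chrome tap, fixed, on a dark wood plinth (92 mm across, 25 high). Origin: centre of the plinth's underside, on the counter; z up; x along its straight spout (150 mm long, top 110 mm high), roughly away from the robot, within 35 degrees. Body 48 mm across, 130 high, stick on top. The other two taps, 250 mm apart in any order, are a flat-lever mixer and a 280 mm high swan-neck.
- stick (a joint): Tilt of the stick, rad: 0 upright (its spring centres it), positive towards the spout (tap's +x), negative away; stops at +0.5 and -0.5. The hinge lies along the tap's y axis, 130 mm above the counter on the tap's axis. Light spring: about 3.5 N at the ball holds it at the stop; let go, it returns upright in about 0.3 s.
- stick_tip (a point): Centre of the steel ball (30 mm diameter) on top of the stick, 100 mm above the hinge, 230 mm above the counter when upright; below it the stick is a rod 12 mm in diameter. At full tilt the ball has moved 48 mm towards the spout and 12 mm down. On the side away from the spout nothing stands near it at its height.
- paddle_tip (a point): Outer end of the flat chrome lever (95 x 24 x 8 mm) of the ordinary mixer tap beside it, a bystander: the lever lies along and above that tap's own spout, 140 to 180 mm above the counter, and stays where it is put. Leave it alone.
Not all that is in view belongs to the job. Leave any orange look-alike of the tap alone.

How it is judged:
By the outcome, as a careful person would: the job done as asked, in the order asked, and still so for the second after the job is handed in, with the robot touching nothing.
It also fails if it takes over 32 s, if anything falls off the work surface, if the arm or the gripper's body presses on something with over 40 N, if the wrist force passes 120 N, or if a joint passes its speed limit or range.

## Working session

There is one attempt and no reset: what is moved stays moved. The work goes in short steps, Python scripts to look and compute and a shell command to move; the robot and the scene stay as the last step left them, time stands still between calls to the robot, and variables do not carry over. Pictures are saved under pics/ and viewed, at most 10 in all, crops included, and the job is handed in when it is done.

```bash
mkdir -p pics
python3 - <<'E'
from bench import *
import cv2
o=get_obs();print(o['time_s'],o['eef_pos'],o['eef_rot'],o['opening'])
for n in('side','top'):
    p=camera(n);cv2.imwrite(f'pics/{n}0.png',p['frame'][:,:,::-1])
    for t in('tap','stick','stick_tip','paddle_tip'):
        print(n,t,[(d['xyz'],d['confidence']) for d in spot_in(p,t)])
E
```

```text
0.0 [ 0.14992538 -0.55457379  0.25538245] [-8.99481269e-04  9.91311805e-01  1.31529814e-01  7.26808699e-05] 1.0036238227119862
side tap [([0.399, 0.4147, 0.0997], 0.77), ([0.1316, 0.335, 0.0951], 0.68), ([0.5461, 0.0126, 0.0873], 0.62)]
side stick [([0.1231, 0.319, 0.2325], 0.86), ([0.3931, 0.4158, 0.2282], 0.71), ([0.5456, 0.0049, 0.211], 0.52)]
side stick_tip [([0.4003, 0.4122, 0.2289], 0.88), ([0.1212, 0.3197, 0.2331], 0.8), ([0.544, 0.005, 0.2065], 0.61)]
side paddle_tip [([0.529, -0.2358, 0.1428], 0.9)]
top tap [([0.4046, 0.3991, 0.0995], 0.85), ([0.136, 0.3097, 0.0972], 0.81), ([0.5459, 0.0089, 0.0974], 0.61)]
top stick [([0.1243, 0.3068, 0.2379], 0.71), ([0.5467, -0.0005, 0.2375], 0.69), ([0.4021, 0.4004, 0.2383], 0.57)]
top stick_tip [([0.1257, 0.3096, 0.2339], 0.62)]
top paddle_tip [([0.5356, -0.2425, 0.1532], 0.73)]
```

View pics/side0.png

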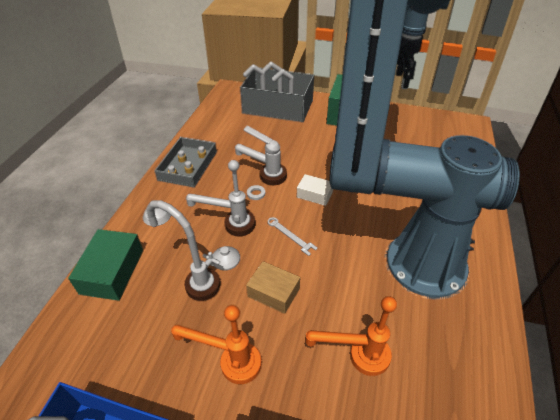

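View pics/top0.png

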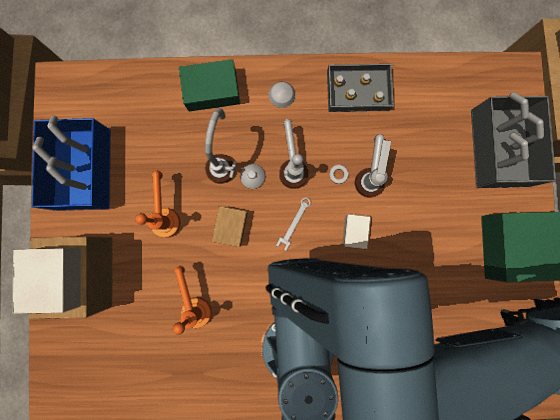

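Side view: the chrome tap has its ball at (233,166), plinth at (239,221) and spout end at (191,201). The mixer is at (272,160), the swan-neck at (200,280), and the two orange look-alikes are in front. In the top view, the target's ball is at about (296,160) and its spout end at about (289,123). I'll zoom in to get precise pixels.

```bash
python3 - <<'E'
import cv2,numpy as np
a=cv2.imread('pics/top0.png')[110:200,250:340];b=cv2.imread('pics/side0.png')[155:245,170:260]
f=lambda c:cv2.resize(c,(400,400),interpolation=cv2.INTER_CUBIC)
cv2.imwrite('pics/z0.png',np.hstack([f(a),f(b)]))
E
cat > h.py <<'E'
import numpy as np,cv2
def ray(p,uv):
    E=np.array(p['extrinsics']);n=cv2.undistortPoints(np.array([[uv]],float),np.array(p['mtx']),np.array(p['distortion']))[0,0]
    d=E[:3,:3]@[n[0],-n[1],-1];return E[:3,3],d
def atz(p,uv,z):
    o,d=ray(p,uv);return o+d*(z-o[2])/d[2]
def proj(p,X):
    E=np.array(p['extrinsics']);c=E[:3,:3].T@(np.array(X)-E[:3,3])
    return cv2.projectPoints(np.array([[c[0],-c[1],-c[2]]]),np.zeros(3),np.zeros(3),np.array(p['mtx']),np.array(p['distortion']))[0].ravel()
E
```

```text
(no output)
```

View pics/z0.png

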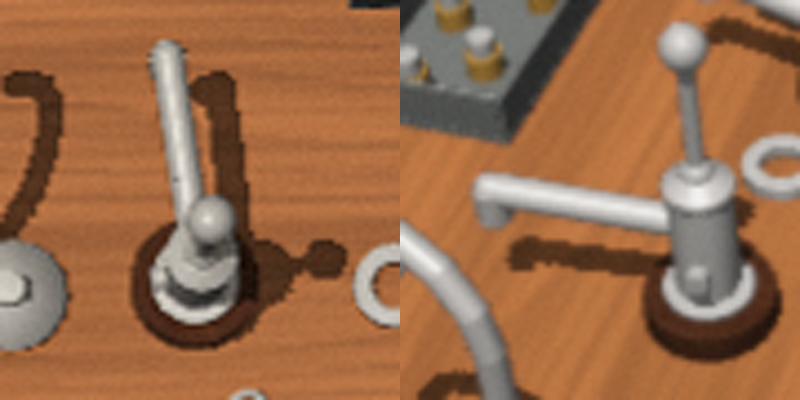

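Run:
```python
from bench import *
from h import *
from scipy.spatial.transform import Rotation as R
t=camera('top');s=camera('side')
def tri(a,b):
    o1,d1=ray(t,a);o2,d2=ray(s,b);k=np.linalg.lstsq(np.c_[d1,-d2],o2-o1,rcond=None)[0]
    p,q=o1+d1*k[0],o2+d2*k[1];return (p+q)/2,np.linalg.norm(p-q)
B,e=tri((297.5,159),(233.5,165.4));S,e2=tri((287.6,120.1),(190.3,195))
P=atz(t,(293.9,174.1),.025);P2=atz(t,(297.5,159),.23);S2=atz(t,(287.6,121),.105)
print(B,e,S,e2,P,P2,S2)
d=(S2-P2)[:2];a=np.arctan2(d[1],d[0]);print('yaw',np.degrees(a),'from plinth',np.degrees(np.arctan2(*(S2-P)[1::-1])))
o=get_obs();w,x,y,z=o['eef_rot'];Q=R.from_quat([x,y,z,w]);print(Q.as_matrix().round(3),o['time_s'])
u=np.array([np.cos(a),np.sin(a),0])
c=(B+np.r_[P2[:2],.23])/2;c[2]=.23
for k in(-.07,-.035,.0,.022):
    g=c+k*u;print(k,g.round(4),Q.inv().apply(g-o['eef_pos']).round(4))
```

```text
[ 0.54651595 -0.00176235  0.23079441] 0.00040062564849545297 [0.68686718 0.01531413 0.10673181] 0.006634316659504381 [ 0.54230235 -0.00209824  0.025     ] [ 0.54688068 -0.00176267  0.23      ] [0.68801151 0.01624685 0.105     ]
yaw 7.272137312763256 from plinth 7.175904191333755
[[ 0.965  0.261  0.   ]
 [ 0.261 -0.965 -0.   ]
 [ 0.     0.    -1.   ]] 0.6
-0.07 [ 0.4773 -0.0106  0.23  ] [ 0.458  -0.4403  0.0263]
-0.035 [ 0.512  -0.0062  0.23  ] [ 0.4927 -0.4355  0.0263]
0.0 [ 0.5467 -0.0018  0.23  ] [ 0.5273 -0.4307  0.0263]
0.022 [0.5685 0.001  0.23  ] [ 0.5491 -0.4277  0.0263]
```

```bash
python3 -m jog '[0.03,-0.03,0,0,0,0,1, 0.065,-0.065,0,0,0,0.02,1, 0.1,-0.1,0,0,0,0.04,1, 0.14,-0.14,0,0,0,0.06,1, 0.18,-0.18,0.005,0,0,0.08,1, 0.22,-0.22,0.01,0,0,0.1,1, 0.26,-0.26,0.015,0,0,0.12,1, 0.3,-0.3,0.02,0,0,0.138,1, 0.34,-0.335,0.022,0,0,0.138,1, 0.38,-0.375,0.022,0,0,0.138,1, 0.415,-0.41,0.022,0,0,0.138,1, 0.44,-0.435,0.022,0,0,0.138,1, 0.448,-0.442,0.022,0,0,0.138,1, 0.448,-0.442,0.022,0,0,0.138,1]'
python3 - <<'E'
from bench import *
from h import *
from scipy.spatial.transform import Rotation as R
o=get_obs();w,x,y,z=o['eef_rot'];Q=R.from_quat([x,y,z,w]);print(Q.as_matrix().round(3),o['eef_pos'],o['opening'],o['wrist_force'])
s=camera('side');t=camera('top')
cv2.imwrite('pics/z1.png',np.hstack([cv2.resize(p['frame'][r:r+120,c:c+120,::-1],(400,400)) for p,r,c in((s,120,170),(t,90,240))]))
c=np.array([.5467,-.0018,.23]);print(Q.inv().apply(c-o['eef_pos']).round(4),[(d['xyz'],d['confidence']) for d in spot_in(s,'stick_tip')])
E
```

```text
time_s: 2.35
eef_pos: [0.4671, -0.0116, 0.2342]
eef_rot: [0.0, 0.998, 0.063, -0.0]
wrist_force: [0.0, 0.5, -0.6]
opening: -0.0
grasp_force: 0.0
[[ 0.992  0.127 -0.   ]
 [ 0.127 -0.992 -0.   ]
 [-0.     0.    -1.   ]] [ 0.46714865 -0.0115896   0.23423518] -0.00039098871746672074 [ 0.04638761  0.5287602  -0.60137139]
[0.0802 0.0004 0.0042] [([0.3987, 0.4121, 0.2313], 0.77), ([0.1243, 0.3198, 0.227], 0.6), ([0.5417, 0.0036, 0.2042], 0.55)]
```

View pics/z1.png

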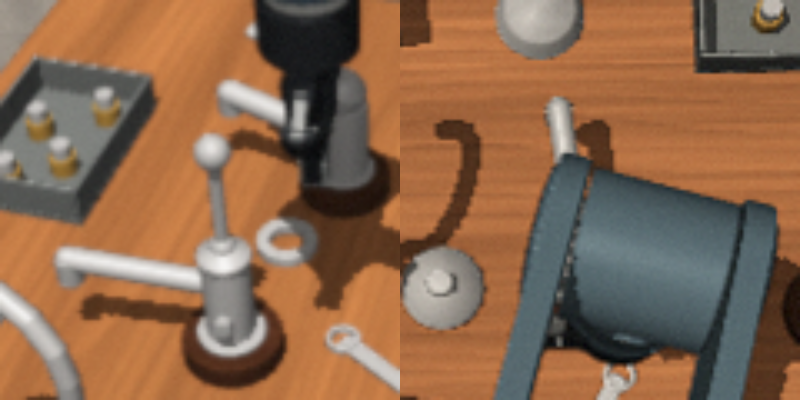

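The closed fingers hang behind the ball, at about (315,180) in the left crop, and are in line with it. Next I push to just short of the stop.

```bash
python3 -m jog '[0.025,0,0.004,0,0,0,1, 0.045,0,0.004,0,0,0,1, 0.06,0,0.004,0,0,0,1, 0.075,0,0.004,0,0,0,1, 0.09,0,0.004,0,0,0,1, 0.095,0,0.004,0,0,0,1]'
```

```text
time_s: 3.25
eef_pos: [0.5613, 0.0003, 0.2294]
eef_rot: [-0.0, 0.998, 0.063, -0.001]
wrist_force: [-3.3, -1.3, -2.9]
opening: 0.001
grasp_force: 1.9
```

```bash
python3 -m jog '[0.004,0,0,0,0,0,1, 0.006,0,0,0,0,0,1]'; python3 -m jog '[0.001,0,0,0,0,0,1, 0.002,0,0,0,0,0,1]'
```

```text
time_s: 3.5
eef_pos: [0.5667, 0.0013, 0.2297]
eef_rot: [-0.0, 0.998, 0.063, -0.001]
wrist_force: [-4.3, -2.0, -3.5]
opening: -0.002
grasp_force: 2.3
time_s: 3.75
eef_pos: [0.569, 0.0014, 0.2301]
eef_rot: [-0.0, 0.998, 0.063, -0.0]
wrist_force: [-5.7, -0.8, -3.9]
opening: 0.003
grasp_force: 2.5
```

```bash
python3 -m jog '[0.001,0,0,0,0,0,1, 0.002,0,0,0,0,0,1]'
```

```text
time_s: 4.0
eef_pos: [0.5698, 0.0015, 0.23]
eef_rot: [-0.0, 0.998, 0.063, -0.002]
wrist_force: [-12.2, -2.2, 1.6]
opening: 0.004
grasp_force: 6.5
```

Force has jumped to 12 N, so the stick is at its stop. I'll take a picture to check that, then hold and release.

Run:
```python
from bench import *
from h import *
s=camera('side');cv2.imwrite('pics/z2.png',cv2.resize(s['frame'][120:240,150:270,::-1],(500,500)))
a=np.radians(7.2);X=np.array([.5467+.048*np.cos(a),-.0018+.048*np.sin(a),.218])
print((proj(s,X)-[150,120])*500/120)
```

```text
[275.33432294 198.36424788]
```

View pics/z2.png

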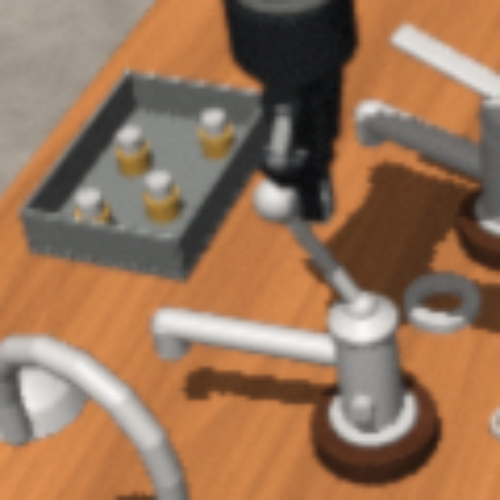

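The ball is at about (275,200) in the crop, and full tilt predicts (275,198), so it is at the stop. I'll hold for the rest of the two seconds, then pull straight back.

```bash
python3 -m jog '[0,0,0,0,0,0,1, 0,0,0,0,0,0,1, 0,0,0,0,0,0,1, 0,0,0,0,0,0,1, 0,0,0,0,0,0,1, 0,0,0,0,0,0,1, 0,0,0,0,0,0,1, 0,0,0,0,0,0,1, 0,0,0,0,0,0,1, 0,0,0,0,0,0,1, 0,0,0,0,0,0,1, 0,0,0,0,0,0,1, 0,0,0,0,0,0,1, 0,0,0,0,0,0,1, 0,0,0,0,0,0,1, -0.06,0,0,0,0,0,1, -0.12,0,0,0,0,0,1, -0.14,0,0,0,0,0,1, -0.14,0,0,0,0,0,1, -0.14,0,0,0,0,0,1]'; python3 -m jog '[0,0,0,0,0,0,1, 0,0,0,0,0,0,1, 0,0,0,0,0,0,1, 0,0,0,0,0,0,1]'
python3 - <<'E'
from bench import *
from h import *
s=camera('side');cv2.imwrite('pics/z3.png',cv2.resize(s['frame'][120:240,150:270,::-1],(500,500)))
print((proj(s,[.5467,-.0018,.23])-[150,120])*500/120)
E
```

```text
time_s: 6.55
eef_pos: [0.4343, -0.0163, 0.2316]
eef_rot: [0.001, 0.998, 0.063, 0.002]
wrist_force: [-0.3, -0.1, -0.2]
opening: -0.003
grasp_force: 0.0
time_s: 7.05
eef_pos: [0.4326, -0.0159, 0.2302]
eef_rot: [-0.0, 0.998, 0.063, -0.0]
wrist_force: [-0.1, 0.1, 1.0]
opening: 0.0
grasp_force: 0.0
[347.45016034 190.02591329]
```

View pics/z3.png

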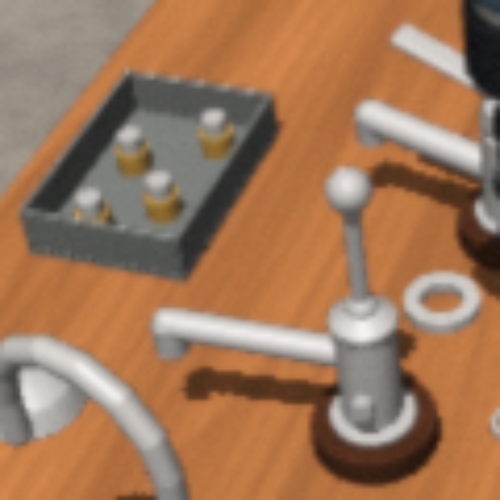

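The stick is upright again with the ball at (348,189), and the gripper is clear of it.

```bash
python3 -c "from bench import *;print(hand_in())"
```

```text
the job is handed in; nothing more can be done
None
```

I tilted the tap's stick to its stop towards the spout, held it there for about two seconds and let go; it sprang back upright, the mixer lever was not touched, and the job is handed in.

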